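# Refit the rotor on the bench centrifuge, set-screw on the spindle flat

## Robot

A 6-joint arm with a two-finger parallel gripper is mounted at the origin on the work surface. World frame = base frame: x ahead of the robot, y to its left, z up, the work surface at z = 0. Lengths are in m, angles in degrees, forces in N, time in s.
With the tool pointing down it reaches from about 0.25 to 0.725 m from the base axis. Payload 9.7 kg.
Tool frame: the origin (TCP) lies at the very end of the fingers, on their centre line; the grasp point (between the pads) lies 19 mm behind it; y points along the fingers, x is the direction in which the jaws open and shut, and the axes are right-handed (so a half turn about y gives the same grasp; the last joint's range is limited). The gripper opens to 85 mm and grips with 20 to 120 N. Pads are 22 mm wide; open, the fingers measure 114 mm over their backs; the gripper's body (76 mm by 85 mm) begins 54 mm behind the grasp point. The pads swing forward as they close: fully open they stand 13 mm farther back than shut.
Start: joints at [64.515, 4.979, 10.078, 95.1, 0, 90], TCP at [0.237, 0.496, 0.231] pointing down, gripper open.
Joint ranges: [-179.16, 179.16], [-48.56, 103.87], [-65.8, 70.77], [-126.05, 130.52], [-82.76, 87.17], [-180, 180]. Speed limits (degrees/s): [127.2, 127.2, 147.25, 180, 180, 180].

## Interface

Orientations are given as [roll, pitch, yaw] about the fixed x, y, z axes, in that order (R = Rz(yaw) Ry(pitch) Rx(roll)).
In Python, from workcell import bot gives the robot as it stands.
- The arm moves only by the shell command python3 -m jog 'ROWS' [FORCE]. ROWS is JSON, a list of rows, each an object with "rotation": the turn, a rotation vector about the world's x, y, z in degrees, a list of three; "travel": the shift along the world's x, y, z in mm, a list of three; "jaw": the gripper command: -1 is shut, 1 is fully open, values between are in proportion. In form: [{"rotation": [rx, ry, rz], "travel": [x, y, z], "jaw": jaw}, ...]. A call has 1 to 8 rows; each row shifts and turns the commanded pose from where the row before left it; what a row does not reach is not made up. A row lasts 1/8 s, in which the tool goes at most 62.5 mm and 10.7 degrees, less where a joint would pass 70% of its speed; a pose out of reach is approached as far as the arm can. A call with a gripper value outside its range is refused whole. The fingers move at their own pace and stop on an object; FORCE is the grip in N (left out, the last holds). Time passes only in rows, so rows that do not move let the fingers close. It gives the time, the measured TCP pose, the force and the opening at its end, in the units of the state.
- bot.get_obs(): the state, without advancing time (a new reading comes with each control period).
- bot.camera(name): name is "scene" or "top" or "wrist"; returns the picture (480x640x3 uint8, red, green, blue); there is no depth.
- bot.camera_params(name): a dict with "K" (3x3 intrinsics, pixels), "view" (4x4, takes a point from world to camera coordinates). Camera axes: x right, y up, looking along -z (the intrinsics and any distortion apply to the point x, -y, -z); pixel columns grow to the right and rows downward; lengths in m; the calibration is good to about 2 mm. A picture is of the moment at which its call begins: read the wrist's pose just before it. camera_params takes no time and is no camera call; for the wrist camera it gives the pose at the moment of the call.
- bot.job_done(): hands the job in, once; it reports no verdict.
Trained networks look in the newest picture that a camera, given by its name, has taken for a name from the list of things; names that differ only in an ending like _2 or _b are one class to them, and where a whole thing is asked for, a point or a joint stands for the part that bears it (a point fixed in the world has none). Each returns a list of dicts, best first, with "score" (0 to 1); they miss things now and then, are a little off and sometimes report something else, mostly with a low value. They report only what shows in the picture. A call takes as long as a camera call. They do not tell look-alikes from the thing itself.
- bot.recognise(camera, thing): "xy" ([column, row] in pixels, amid what is visible of it).
- bot.trace(camera, thing): "mask" (480x640 bool, what is visible of it) and "xy" ([column, row] in pixels, amid what is visible of it).
The state is a dict: "time": time; "q": joint angles; "qd": joint speeds; "joint_efforts": joint torques, N m; "ee_pos": TCP position; "tcp_rot": TCP orientation; "wrist_force": force on the tool from outside, world axes, zero at the start; "torque": the same for the moment, N m; "opening": finger opening in m.
Only numpy, scipy, OpenCV 4.12 (cv2) and the standard library are available. Lean on these libraries where they do the work, as an engineer would, in place of code of your own. Each camera call takes 0.05 s, during which the arm holds its last target.

## Task

Get the six-place rotor back on the open bench centrifuge: first pinch the bare spindle and turn it until a fingertip lies on its set-screw flat and that flat faces the front of the machine (control-panel side, at the red mark on the rim). Then pick the rotor up from the mat by its hub and lower it on to the spindle until it is fully home on its seat, with its set-screw squarely over the flat and so also facing the front. Finish still gripping the hub, holding the rotor there ready for the hex key, and leave everything else on the counter where it is.

Things in the scene. Friction and masses are not known exactly. Their poses are not given: they have to be found in the camera images.
- centrifuge: the open bench centrifuge, fixed: cream drum 250 mm across, 150 mm high, teal foot, lid off, its yaw varies. Origin: centre of its underside, on the spindle axis; z up. Its front (control panel, red mark on the rim) is its -x side, panel to 170 mm from the axis. Round chamber 190 mm wide at the rim, 75 mm deep, the spindle upright in its middle
- spindle_seat (a point): on the spindle axis, on the top of its 28 mm drive flange: the seat on which the rotor rests, 95 mm above the counter; turns with the spindle. The steel spindle, 14 mm in diameter, rises 60 mm above it (tip tapered over 4 mm). It turns either way without end stops, stays where it is left and needs about 0.03 N m
- spindle_flat (a point): the spindle's flat (painted red, with a red dash on the spindle's end), 11 mm wide, 25.5 to 55.5 mm above the seat, 4 mm from the axis: the spindle is 11 mm thick across it, 14 mm elsewhere. Origin: centre of its face; its -x axis points squarely out of the face; z up. Facing the front, its axes match the centrifuge's; it starts turned from there by 0.6 to 2.2 rad, anticlockwise from above
- rotor_hub (a point): the rotor (0.33 to 0.55 kg): dark angle head 140 mm across with a 30 mm aluminium hub, upright on the mat. Point on its axis 40 mm above its underside; fully home it is 40 mm above spindle_seat. The hub rises to 80 mm above the underside, the dish rim to 40 mm (keep fingertips above it). A 16 mm bore runs right through. Axes: -x towards the set-screw, z up
- set_screw (a point): outer end of the rotor's set-screw, 15 mm from the axis on the hub's -x side, 40 mm above the rotor's underside (brass; red line above it on the hub and on its top). Its 5 mm point stands in the bore, 5 mm from the axis, so the rotor goes home only with the screw over the flat; else it stops about 22 mm too high
- mat: the blue bench mat under the rotor, fixed, 270 x 250 x 3 mm; origin at the centre of its underside
- hex_key: L-shaped hex key lying flat on the mat's edge, 96 x 34 x 6 mm, origin under the middle of its long leg; leave it
- sleeve_a: aluminium tube sleeve standing on the mat, 27 mm across, 58 mm high, origin at its underside; leave it
- sleeve_b: a second sleeve like it; leave it
- lid: the lifted-off round lid of the centrifuge lying on the counter, 224 mm across, 63 mm high with its knob, origin at its underside; leave it
- tube_rack: blue rack of capped blood tubes, 75 x 210 x 97 mm, at the back; origin at its underside; leave it
- spray: white trigger spray bottle, 68 mm across, 205 mm high, at the back; origin at its underside; leave it
- pen_cup: dark cup with pens and scissors, 76 mm across, 95 mm high (pens to 150), at the back; origin at its underside; leave it
- glove_box: box of gloves, 240 x 125 x 75 mm, at the right; origin at its underside; leave it
Not all that is in view belongs to the job. Of the things like the part that bears rotor_hub, leave any that is brown or orange; of the rest the larger one is meant.

How it is judged:
By the outcome, as a careful person would: the job done as asked, in the order asked, and still so for the second after the job is handed in, while the arm keeps its last pose, push and grip.
It also fails if it takes over 67 s, if anything falls off the work surface, if the arm or the gripper's body presses on something with over 40 N, if the wrist force passes 120 N, or if a joint passes its speed limit or range.

## Working session

There is one attempt and no reset: what is moved stays moved. The work goes in short steps, Python scripts to look and compute and a shell command to move; the robot and the scene stay as the last step left them, time stands still between calls to the robot, and variables do not carry over. Pictures are saved under pics/ and viewed, and the job is handed in when it is done.

```bash
ls; mkdir -p pics; python3 - <<'E'
from workcell import bot
import cv2, numpy as np
print(bot.get_obs())
for c in ["scene","top"]:
    im=bot.camera(c); cv2.imwrite(f"pics/{c}0.png",im[:,:,::-1])
    p=bot.camera_params(c); print(c,p)
E
```

```text
pics
{'time': 0.0, 'q': array([6.45137456e+01, 5.01078363e+00, 1.00342454e+01, 9.51015991e+01,
       2.35752540e-03, 8.99988479e+01]), 'qd': array([ 0.03547563, -0.00916807,  0.04859178,  0.0769753 , -0.0284433 ,
       -0.10361922]), 'joint_efforts': array([ 4.12483321e-03, -5.20397401e+01,  4.64795494e+01,  1.66510121e-02,
        2.16655280e-04, -1.48830929e-05]), 'ee_pos': array([0.23654541, 0.49626135, 0.23058426]), 'tcp_rot': array([-8.99976409e+01,  7.81372885e-02,  6.45148977e+01]), 'wrist_force': array([-0.04751105,  0.40694453,  0.75055902]), 'torque': array([ 0.00501775, -0.0073936 , -0.0127497 ]), 'opening': 0.08558764837420743}
scene {'K': array([[488.04103271,   0.        , 328.75912143],
       [  0.        , 488.04103271, 241.19144574],
       [  0.        ,   0.        ,   1.        ]]), 'view': array([[-0.90525868,  0.42464667, -0.01348768,  0.48227464],
       [-0.25338723, -0.51414247,  0.81942201,  0.02356739],
       [ 0.34103025,  0.7452065 ,  0.57303198, -1.42539555],
       [ 0.        ,  0.        ,  0.        ,  1.        ]])}
top {'K': array([[474.1671127 ,   0.        , 325.57585053],
       [  0.        , 474.1671127 , 229.87463262],
       [  0.        ,   0.        ,   1.        ]]), 'view': array([[ 0.02205696, -0.99967912, -0.01245547,  0.00807439],
       [ 0.99227343,  0.02036868,  0.12238693, -0.56420999],
       [-0.12209396, -0.01505871,  0.9924043 , -1.15956417],
       [ 0.        ,  0.        ,  0.        ,  1.        ]])}
```

View pics/scene0.png

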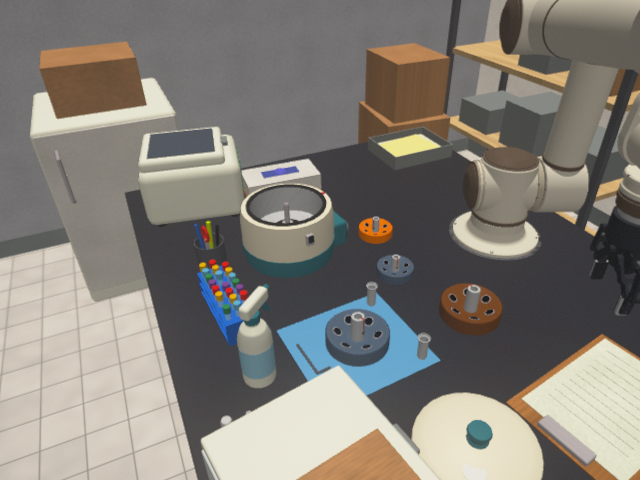

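View pics/top0.png

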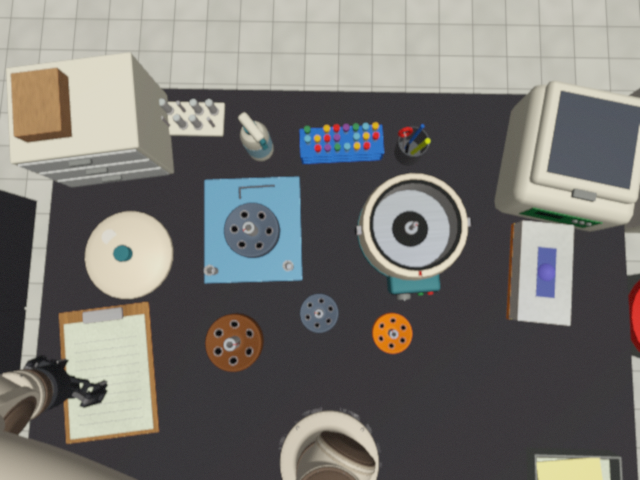

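Candidates in the top view are the large dark rotor on the mat (252,229), a small dark one (319,313), a brown one (233,342) and an orange one (392,333). Leaving out brown and orange, the larger of the two dark ones is meant, which is the one on the mat. I'll confirm it in crops and measure.

```bash
cat > h.py <<'E'
from workcell import bot
import cv2, numpy as np
def ray(par,px):
    K,V=par["K"],par["view"]
    d=np.linalg.inv(K)@np.array([px[0],px[1],1.]); d=np.array([d[0],-d[1],-d[2]])
    R=V[:3,:3]; return -R.T@V[:3,3], R.T@d
def atz(par,px,z):
    o,d=ray(par,px); return o+d*(z-o[2])/d[2]
def proj(par,P):
    c=par["view"]@np.append(P,1.); p=par["K"]@np.array([c[0],-c[1],-c[2]]); return p[:2]/p[2]
E
python3 - <<'E'
from h import *
im=cv2.imread("pics/top0.png")
a=cv2.resize(im[170:290,190:310],None,fx=4,fy=4,interpolation=cv2.INTER_CUBIC)
b=cv2.resize(im[165:305,345:485],(480,480),interpolation=cv2.INTER_CUBIC)
cv2.imwrite("pics/crop0.png",cv2.resize(np.hstack([a,b]),(800,400)))
p=bot.camera_params("top")
bot.camera("top")
for t,z in [("spindle_seat",.095),("spindle_flat",.135),("rotor_hub",.083),("set_screw",.043),("centrifuge",.15),("mat",.003),("sleeve_a",.061)]:
    for r in bot.recognise("top",t)[:4]: print(t,r["score"],np.round(r["xy"],1),np.round(atz(p,r["xy"],z),4))
E
```

```text
spindle_flat 0.44 [410.3 225.1] [ 0.5667 -0.1763  0.135 ]
rotor_hub 0.95 [318.6 314.9] [0.3551 0.0314 0.083 ]
rotor_hub 0.91 [390.7 332. ] [ 0.3194 -0.139   0.083 ]
rotor_hub 0.72 [255.1 231. ] [0.5517 0.1898 0.083 ]
rotor_hub 0.64 [235.3 342.4] [0.2869 0.2258 0.083 ]
set_screw 0.94 [253.7 232.7] [0.5521 0.1998 0.043 ]
set_screw 0.86 [236.  339.3] [0.2897 0.2323 0.043 ]
set_screw 0.83 [317.6 310.9] [0.3625 0.0351 0.043 ]
set_screw 0.74 [537.7 270.6] [ 0.4726 -0.5043  0.043 ]
centrifuge 0.79 [411.3 229.2] [ 0.5553 -0.1761  0.15  ]
mat 0.55 [269.9 205.5] [0.6288 0.1671 0.003 ]
sleeve_a 0.54 [252.7 233.9] [0.547  0.1991 0.061 ]
sleeve_a 0.44 [288.8 262.6] [0.4783 0.1078 0.061 ]
```

View pics/crop0.png

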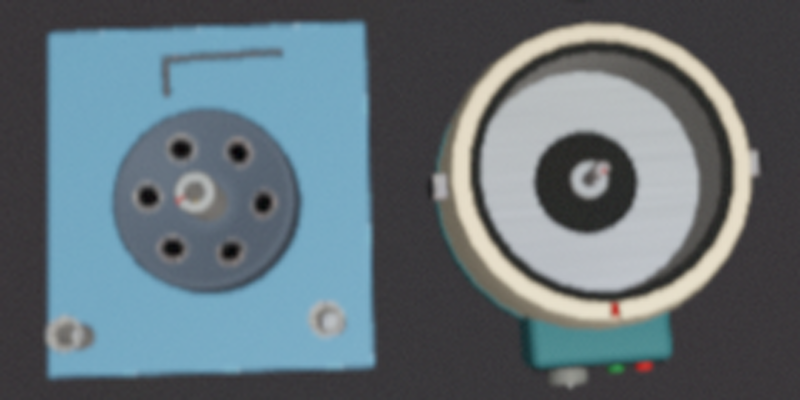

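The crop confirms it. On the large dark rotor on the mat, the hub top is near (248,227) and its red line is at the left (+y). The red mark on the rim is near (420,273). The spindle dash points up-right, about 130° anticlockwise from the front. Next I move over the rotor.

```bash
python3 -m jog '[{"rotation":[0,0,0],"travel":[20,-20,40],"jaw":1},{"rotation":[0,0,0],"travel":[35,-35,30],"jaw":1},{"rotation":[0,0,-9],"travel":[42,-40,10],"jaw":1},{"rotation":[0,0,-9],"travel":[42,-40,0],"jaw":1},{"rotation":[0,0,-9],"travel":[42,-40,0],"jaw":1},{"rotation":[0,0,-9],"travel":[42,-40,0],"jaw":1},{"rotation":[0,0,-9],"travel":[30,-40,0],"jaw":1},{"rotation":[0,0,0],"travel":[0,0,0],"jaw":1}]'
python3 - <<'E'
from h import *
o=bot.get_obs(); print(o["q"],o["ee_pos"],o["tcp_rot"])
p=bot.camera_params("wrist"); im=bot.camera("wrist"); cv2.imwrite("pics/w1.png",im[:,:,::-1])
print(p, -p["view"][:3,:3].T@p["view"][:3,3])
for t,z in [("rotor_hub",.083),("set_screw",.043)]:
    for r in bot.recognise("wrist",t)[:4]: print(t,r["score"],np.round(r["xy"],1),np.round(atz(p,r["xy"],z),4))
E
```

```text
time: 1.5
ee_pos: [0.4913, 0.2389, 0.3109]
tcp_rot: [-90.0, 0.0, 19.2]
wrist_force: [0.3, 0.3, -0.3]
opening: 0.0856
[ 2.59465184e+01  7.23131393e+00  2.15636390e+01  1.04366013e+02
 -2.26680690e-02  9.67777819e+01] [0.49132381 0.23894179 0.31086177] [-9.00264854e+01  3.07768706e-02  1.91687361e+01]
{'K': array([[357.99022177,   0.        , 323.24921872],
       [  0.        , 357.99022177, 235.82047307],
       [  0.        ,   0.        ,   1.        ]]), 'view': array([[ 0.94485014,  0.32749817, -0.0017796 , -0.54063711],
       [-0.31400464,  0.90434985, -0.28905437, -0.0018418 ],
       [-0.09305539,  0.27367187,  0.95731103, -0.47402565],
       [ 0.        ,  0.        ,  0.        ,  1.        ]])} [0.46613207 0.30845078 0.45229548]
rotor_hub 0.89 [175.  294.3] [0.3659 0.0822 0.083 ]
rotor_hub 0.65 [369.3 230.5] [0.5467 0.2247 0.083 ]
rotor_hub 0.58 [152.7 130.3] [0.3067 0.2506 0.083 ]
set_screw 0.97 [150.3 126.4] [0.2862 0.2475 0.043 ]
set_screw 0.95 [174.5 291.2] [0.3535 0.0617 0.043 ]
set_screw 0.75 [368.4 232. ] [0.5551 0.2136 0.043 ]
set_screw 0.57 [108.3 367. ] [ 0.2932 -0.0774  0.043 ]
```

View pics/w1.png

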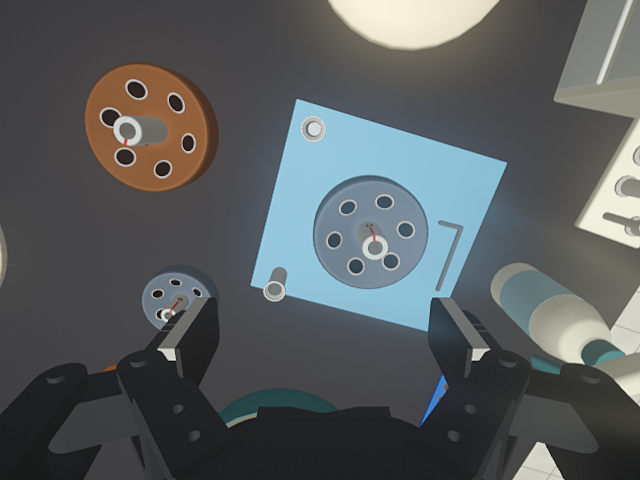

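The wrist view shows the dark rotor on the mat. Its hub top is near (375,247), and the red line and brass screw are above it, near (370,227). I'll enlarge and fit it.

```bash
python3 - <<'E'
from h import *
im=cv2.imread("pics/w1.png")
a=cv2.resize(im[170:295,305:435],None,fx=4.6,fy=4.6,interpolation=cv2.INTER_CUBIC)
cv2.imwrite("pics/crop1.png",a)
E
```

```text
(no output)
```

View pics/crop1.png

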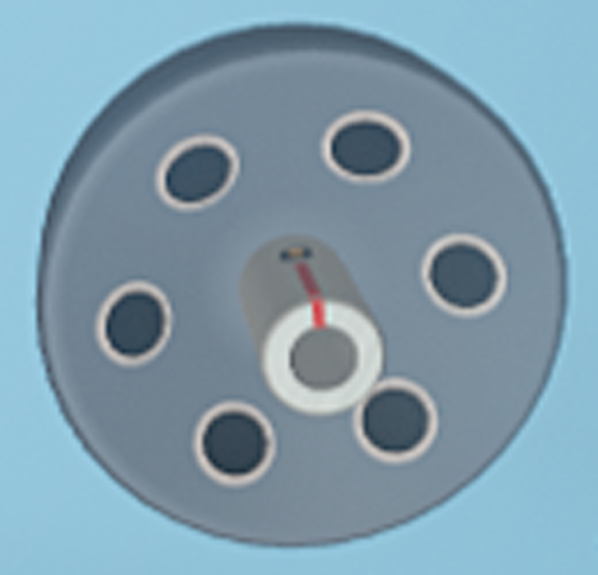

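```bash
python3 - <<'E'
from h import *
p=bot.camera_params("wrist"); s=4.6
f=lambda c,z:atz(p,(305+(c[0]+.5)/s-.5,170+(c[1]+.5)/s-.5),z)
c=f((322.5,356.5),.083); e=f((319,300),.083); i=f((319,327),.083); w=f((296,253),.043)
l=f((261,356),.083); r=f((384,356),.083)
print(c,e,i,w, np.linalg.norm(l-r))
for v in (e-c,w-c): print(np.degrees(np.arctan2(v[1],v[0])),np.linalg.norm(v[:2]))
# red pixels fit
im=cv2.imread("pics/w1.png").astype(int)
m=(im[:,:,2]-np.maximum(im[:,:,1],im[:,:,0])>25); m[:200]=0;m[260:]=0;m[:,:340]=0;m[:,400:]=0
ys,xs=np.nonzero(m); print(list(zip(xs,ys)))
E
```

```text
[0.55755891 0.21253381 0.083     ] [0.55157723 0.22522064 0.083     ] [0.55404922 0.21905901 0.083     ] [0.55079969 0.22568763 0.043     ] 0.029109362799775183
115.24330906503933 0.01402626491604145
117.19682324489938 0.014788847443192598
[(np.int64(370), np.int64(228)), (np.int64(371), np.int64(228)), (np.int64(370), np.int64(229)), (np.int64(371), np.int64(229)), (np.int64(371), np.int64(230)), (np.int64(372), np.int64(230)), (np.int64(371), np.int64(231)), (np.int64(372), np.int64(231)), (np.int64(372), np.int64(232)), (np.int64(372), np.int64(233)), (np.int64(373), np.int64(233)), (np.int64(372), np.int64(234)), (np.int64(373), np.int64(234)), (np.int64(374), np.int64(234)), (np.int64(372), np.int64(235)), (np.int64(373), np.int64(235)), (np.int64(374), np.int64(235)), (np.int64(375), np.int64(235)), (np.int64(373), np.int64(236)), (np.int64(374), np.int64(236)), (np.int64(375), np.int64(236)), (np.int64(373), np.int64(237)), (np.int64(374), np.int64(237)), (np.int64(375), np.int64(237)), (np.int64(373), np.int64(238)), (np.int64(374), np.int64(238)), (np.int64(375), np.int64(238)), (np.int64(373), np.int64(239)), (np.int64(374), np.int64(239)), (np.int64(375), np.int64(239)), (np.int64(373), np.int64(240)), (np.int64(374), np.int64(240)), (np.int64(375), np.int64(240)), (np.int64(373), np.int64(241)), (np.int64(374), np.int64(241))]
```

```bash
python3 -m jog '[{"rotation":[0,0,6],"travel":[8,-40,0],"jaw":1},{"rotation":[0,0,10],"travel":[8,-55,0],"jaw":1},{"rotation":[0,0,10],"travel":[8,-57,0],"jaw":1},{"rotation":[0,0,10],"travel":[8,-57,0],"jaw":1},{"rotation":[0,0,10],"travel":[8,-57,0],"jaw":1},{"rotation":[0,0,10],"travel":[8,-57,0],"jaw":1},{"rotation":[0,0,10],"travel":[8,-57,0],"jaw":1},{"rotation":[0,0,10],"travel":[8,-35,0],"jaw":0.3}]'
python3 -m jog '[{"rotation":[0,0,10],"travel":[0,0,0],"jaw":0.3},{"rotation":[0,0,10],"travel":[0,0,0],"jaw":0.3},{"rotation":[0,0,10],"travel":[0,0,0],"jaw":0.3},{"rotation":[0,0,0],"travel":[0,0,0],"jaw":0.3}]'
python3 - <<'E'
from h import *
o=bot.get_obs(); print(o["q"],o["ee_pos"],o["tcp_rot"])
p=bot.camera_params("wrist"); im=bot.camera("wrist"); cv2.imwrite("pics/w2.png",im[:,:,::-1])
np.save("p2.npy",p["view"])
for t,z in [("spindle_seat",.095),("spindle_flat",.135),("centrifuge",.15)]:
    for r in bot.recognise("wrist",t)[:4]: print(t,r["score"],np.round(r["xy"],1),np.round(atz(p,r["xy"],z),4))
E
```

```text
time: 2.65
ee_pos: [0.5532, -0.1676, 0.3114]
tcp_rot: [-90.0, 0.0, 94.7]
wrist_force: [1.0, -0.2, 0.2]
opening: 0.0696
time: 3.15
ee_pos: [0.5533, -0.1653, 0.3115]
tcp_rot: [-90.0, 0.0, 124.4]
wrist_force: [-0.3, -0.6, -0.3]
opening: 0.0553
[-1.66379509e+01  1.17725625e+01  2.68130434e+01  1.05030486e+02
  6.29764153e-03 -5.10266282e+01] [ 0.55327918 -0.16530612  0.31145595] [-9.00111824e+01  3.80944955e-03  1.24388677e+02]
spindle_seat 0.97 [299.1 208.7] [ 0.5702 -0.1828  0.095 ]
spindle_flat 0.57 [298.8 204.9] [ 0.5587 -0.1877  0.135 ]
centrifuge 0.65 [305.1 189.6] [ 0.5414 -0.1914  0.15  ]
```

View pics/w2.png

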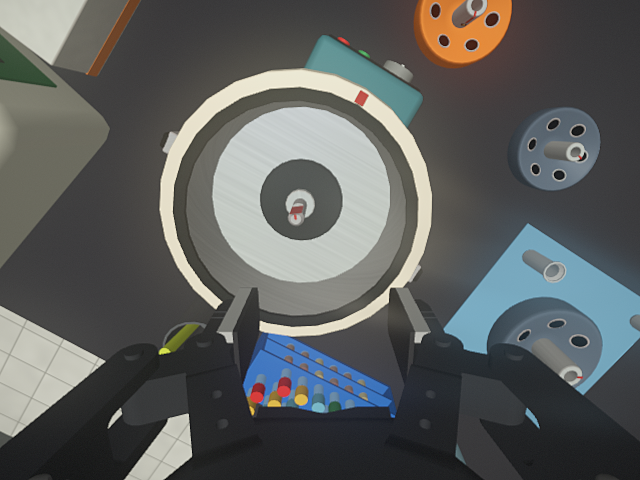

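The chamber is in view. The spindle tip is near (295,215), its red flat faces down-left in the image, and the rim mark is at (361,98). I'll fit the rim circle and enlarge the spindle.

```bash
python3 - <<'E'
from h import *
from scipy.optimize import least_squares
im=cv2.imread("pics/w2.png").astype(int)
p=bot.camera_params("wrist"); p["view"]=np.load("p2.npy")
B,G,R=im[...,0],im[...,1],im[...,2]
cream=((R>190)&(R-B>12)).astype(np.uint8); 
cream[:, :150]=0; cream[:,440:]=0; cream[345:]=0
red=(R-np.maximum(G,B)>60); red[110:]=0; red[:85]=0; red[:,:350]=0; red[:,375:]=0
ys,xs=np.nonzero(red); rm=atz(p,(xs.mean(),ys.mean()),.15); print("redpx",xs.mean(),ys.mean(),len(xs))
cx,cy=299,195; P=[]
for a in np.radians(np.arange(0,360,2)):
    d=np.arange(80,160,.5); x=cx+d*np.cos(a); y=cy+d*np.sin(a)
    v=cream[np.clip(y.round().astype(int),0,479),np.clip(x.round().astype(int),0,639)]
    k=np.nonzero(v)[0]
    if len(k)<8: continue
    P.append((atz(p,(x[k[0]],y[k[0]]),.15)[:2],atz(p,(x[k[-1]],y[k[-1]]),.15)[:2]))
P=np.array(P)
for j,n in ((0,"inner"),(1,"outer")):
    s=least_squares(lambda q:np.hypot(P[:,j,0]-q[0],P[:,j,1]-q[1])-q[2],[.556,-.18,.1],loss="soft_l1",f_scale=.001)
    print(n,s.x,len(P),np.median(abs(s.fun))); c=s.x
    print("front dir",np.degrees(np.arctan2(rm[1]-c[1],rm[0]-c[0])),np.hypot(*(rm[:2]-c[:2])))
a=cv2.resize(im[180:240,270:330].astype(np.uint8),None,fx=9,fy=9,interpolation=cv2.INTER_CUBIC)
cv2.imwrite("pics/crop2.png",a)
E
```

```text
redpx 361.09166666666664 97.86666666666666 120
inner [ 0.56703844 -0.18441135  0.10654945] 169 0.00026191945980078013
front dir -174.536132016019 0.11204675305591867
outer [ 0.56576976 -0.18499918  0.11719646] 169 0.0002721558050652745
front dir -174.77641113147934 0.11072883132950953
```

View pics/crop2.png

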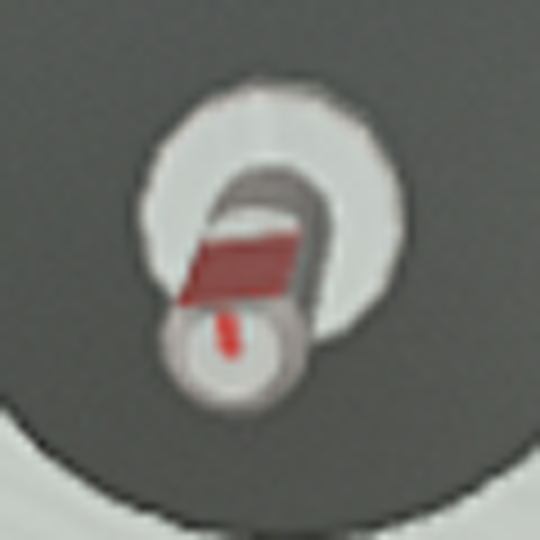

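```bash
python3 - <<'E'
from h import *
p=bot.camera_params("wrist"); p["view"]=np.load("p2.npy")
f=lambda c,z:atz(p,(270+(c[0]+.5)/9-.5,180+(c[1]+.5)/9-.5),z)
c=f((233.5,357),.155); s=f((272,214),.095); d=f((226,315),.155); q=f((234,357),.155)
print("tip",c,"seat",s, "dash",np.degrees(np.arctan2(*(d-c)[1::-1])),np.degrees(np.arctan2(*(d-q)[1::-1])))
for a,b,z in [((204,243),(300,235),.1205),((180,305),(290,293),.1505)]:
    u=f(a,z);v=f(b,z);w=(v-u);print(u,v,np.linalg.norm(w),"normal",np.degrees(np.arctan2(w[1],w[0]))+90,np.degrees(np.arctan2(w[1],w[0]))-90)
    print("mid",(u+v)/2)
E
```

```text
tip [ 0.5664888 -0.1843453  0.155    ] seat [ 0.5651974  -0.18531335  0.095     ] dash -137.0660287230027 -136.4170615013384
[ 0.56657332 -0.19104499  0.1205    ] [ 0.56016481 -0.18318259  0.1205    ] 0.010143288621253547 normal 219.1829312528087 39.182931252808686
mid [ 0.56336906 -0.18711379  0.1205    ]
[ 0.5662064  -0.19106655  0.1505    ] [ 0.55925066 -0.18297953  0.1505    ] 0.010666870104672582 normal 220.69921045416507 40.69921045416507
mid [ 0.56272853 -0.18702304  0.1505    ]
```

The axis is at about (0.566, -0.185). The flat normal is about -140° and the front about -174.6°, so the spindle must turn about 34.5° clockwise. I'll align the jaws across the flat at yaw 40 and partly descend.

```bash
python3 -m jog '[{"rotation":[0,0,-10.5],"travel":[2,-3,0],"jaw":0},{"rotation":[0,0,-10.5],"travel":[2,-3,0],"jaw":0},{"rotation":[0,0,-10.5],"travel":[2,-3,-15],"jaw":0},{"rotation":[0,0,-10.5],"travel":[2,-3,-15],"jaw":0},{"rotation":[0,0,-10.5],"travel":[2,-3,-15],"jaw":0},{"rotation":[0,0,-10.5],"travel":[2,-3,-15],"jaw":0},{"rotation":[0,0,-10.5],"travel":[1,-1.5,-15],"jaw":0},{"rotation":[0,0,-10.5],"travel":[0,0,-10],"jaw":0}]'
python3 -m jog '[{"rotation":[0,0,0],"travel":[0,0,0],"jaw":0},{"rotation":[0,0,0],"travel":[0,0,0],"jaw":0}]'
python3 - <<'E'
from h import *
o=bot.get_obs(); print(o["q"],o["ee_pos"],o["tcp_rot"])
p=bot.camera_params("wrist"); im=bot.camera("wrist"); cv2.imwrite("pics/w3.png",im[:,:,::-1])
np.save("p3.npy",p["view"])
print(proj(p,np.array([.566,-.1848,.155])),proj(p,np.array([.566,-.1848,.095])))
E
```

```text
time: 4.35
ee_pos: [0.5659, -0.186, 0.2254]
tcp_rot: [-90.0, 0.0, 39.9]
wrist_force: [-0.6, 0.0, -0.0]
opening: 0.0426
time: 4.6
ee_pos: [0.5662, -0.1861, 0.2268]
tcp_rot: [-90.0, -0.0, 40.5]
wrist_force: [0.6, -0.2, -0.1]
opening: 0.0426
[-1.81914245e+01  1.13286344e+01  1.66694389e+01  9.53077770e+01
  3.46777787e-04  3.12969571e+01] [ 0.56617169 -0.18605207  0.22684812] [-9.00280413e+01 -1.74531883e-02  4.05116227e+01]
[326.16556235 249.41909923] [325.64636122 224.73383912]
```

View pics/w3.png

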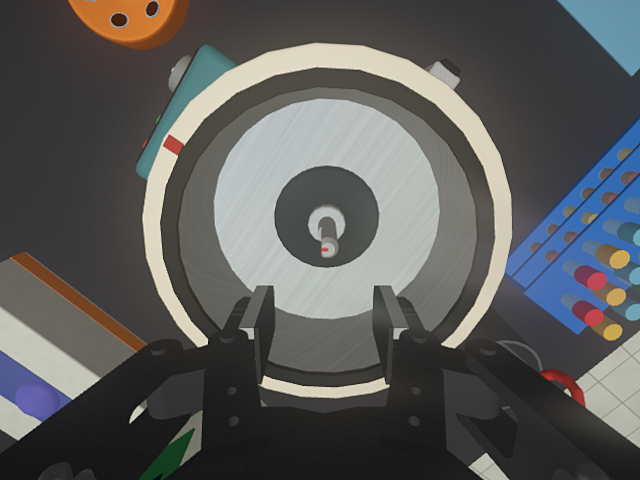

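```bash
python3 - <<'E'
from h import *
from scipy.optimize import least_squares
im=cv2.imread("pics/w3.png").astype(int)
p=bot.camera_params("wrist"); p["view"]=np.load("p3.npy")
B,G,R=im[...,0],im[...,1],im[...,2]
red=(R-np.maximum(G,B)>60); red[160:]=0; red[:125]=0; red[:,:155]=0; red[:,195:]=0
ys,xs=np.nonzero(red); rm=atz(p,(xs.mean(),ys.mean()),.15); print("redpx",xs.mean(),ys.mean(),len(xs))
for c in [(.566,-.1848),(.567,-.184),(.566,-.186)]: print(np.degrees(np.arctan2(rm[1]-c[1],rm[0]-c[0])))
a=cv2.resize(im[200:270,295:365].astype(np.uint8),None,fx=8,fy=8,interpolation=cv2.INTER_CUBIC)
cv2.imwrite("pics/crop3.png",a)
E
```

```text
redpx 172.58744394618833 144.58744394618833 223
-174.57356710192082
-174.21509463046633
-175.19022387866795
```

View pics/crop3.png

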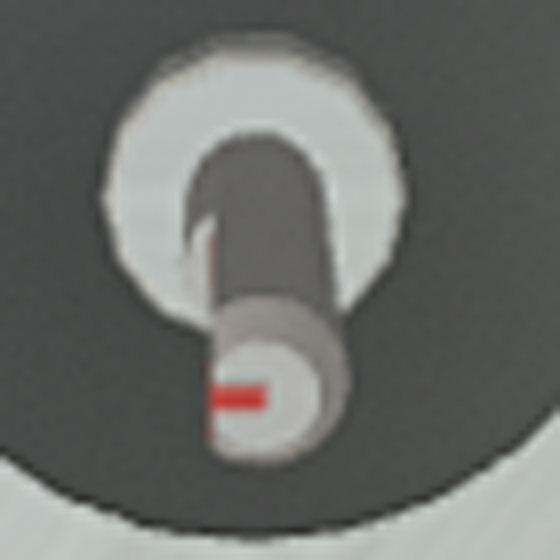

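The end view shows the flat edge square to the jaw axis, on the left finger's side, and the flat is cut through to the tip. Next I centre the jaws, including the 1.5 mm offset of the D section, descend and pinch.

```bash
python3 -m jog '[{"rotation":[0,0,0],"travel":[1,2,-15],"jaw":0},{"rotation":[0,0,0],"travel":[0.5,0.8,-25],"jaw":0},{"rotation":[0,0,0],"travel":[0,0,-25],"jaw":0},{"rotation":[0,0,0],"travel":[0,0,-25],"jaw":-0.2},{"rotation":[0,0,0],"travel":[0,0,-14.5],"jaw":-0.5},{"rotation":[0,0,0],"travel":[0,0,0],"jaw":-0.5},{"rotation":[0,0,0],"travel":[0,0,0],"jaw":-0.5}]' 30
python3 - <<'E'
from h import *
o=bot.get_obs(); print(o["ee_pos"],o["tcp_rot"],o["opening"])
im=bot.camera("wrist"); cv2.imwrite("pics/w4.png",im[:,:,::-1])
E
```

```text
time: 5.52
ee_pos: [0.568, -0.1834, 0.1228]
tcp_rot: [-90.1, -0.0, 40.3]
wrist_force: [-0.5, 0.2, 0.7]
opening: 0.0211
[ 0.56795786 -0.1834458   0.12275157] [-9.00627637e+01 -3.95575325e-02  4.03231601e+01] 0.02107436611567898
```

View pics/w4.png

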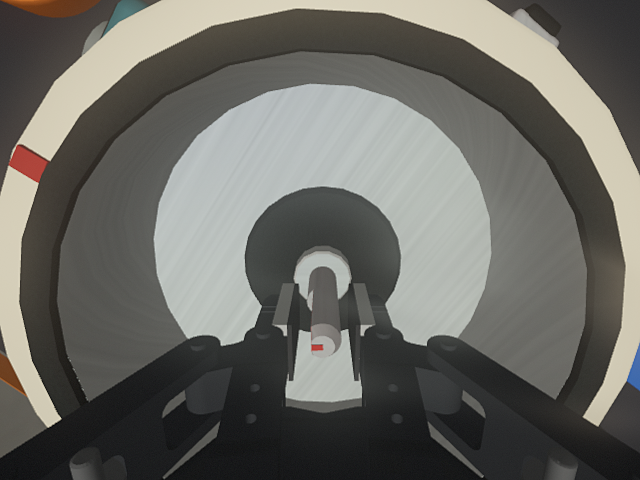

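The spindle end, near (322,346), stands between the pads at columns 292 and 358, with the red dash towards the left pad. Now I close.

```bash
python3 -m jog '[{"rotation":[0,0,0],"travel":[0,0,0],"jaw":-1},{"rotation":[0,0,0],"travel":[0,0,0],"jaw":-1},{"rotation":[0,0,0],"travel":[0,0,0],"jaw":-1},{"rotation":[0,0,0],"travel":[0,0,0],"jaw":-1}]' 30
python3 - <<'E'
from h import *
o=bot.get_obs(); print(o["ee_pos"],o["tcp_rot"],o["opening"],o["wrist_force"],o["torque"])
im=bot.camera("wrist"); cv2.imwrite("pics/w5.png",im[250:430,220:430,::-1])
E
```

```text
time: 6.08
ee_pos: [0.5686, -0.1831, 0.123]
tcp_rot: [-90.1, -0.1, 40.3]
wrist_force: [5.2, 3.5, 3.9]
opening: 0.0103
[ 0.56858396 -0.18306308  0.12301768] [-90.10202686  -0.12737422  40.34206346] 0.010265653004426436 [5.19945655 3.50628898 3.87509429] [ 0.68833544 -0.773527   -0.00535456]
```

View pics/w5.png

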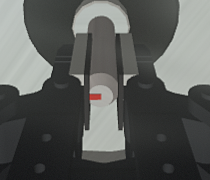

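The opening is 10.3 mm, so one pad is on the flat. I turn it 34.9° clockwise.

```bash
python3 -m jog '[{"rotation":[0,0,-4.9],"travel":[0.1,-0.1,0],"jaw":-1},{"rotation":[0,0,-6],"travel":[0.1,-0.2,0],"jaw":-1},{"rotation":[0,0,-6],"travel":[0.1,-0.2,0],"jaw":-1},{"rotation":[0,0,-6],"travel":[0.1,-0.2,0],"jaw":-1},{"rotation":[0,0,-6],"travel":[0.1,-0.1,0],"jaw":-1},{"rotation":[0,0,-6],"travel":[0,0,0],"jaw":-1},{"rotation":[0,0,0],"travel":[0,0,0],"jaw":-1},{"rotation":[0,0,0],"travel":[0,0,0],"jaw":-1}]' 30
python3 - <<'E'
from h import *
o=bot.get_obs(); print(o["ee_pos"],o["tcp_rot"],o["opening"],o["wrist_force"],o["torque"])
p=bot.camera_params("wrist");np.save("p6.npy",p["view"]);im=bot.camera("wrist"); cv2.imwrite("pics/w6.png",im[:,:,::-1])
E
```

```text
time: 7.12
ee_pos: [0.5693, -0.1837, 0.123]
tcp_rot: [-90.0, -0.2, 5.4]
wrist_force: [5.4, 3.9, 5.0]
opening: 0.0103
[ 0.56926103 -0.18369467  0.12301473] [-89.9894305   -0.18620235   5.44393164] 0.010322360784983168 [5.3705303  3.91127933 5.00415691] [ 0.90509674 -1.02293617 -0.06206951]
```

View pics/w6.png

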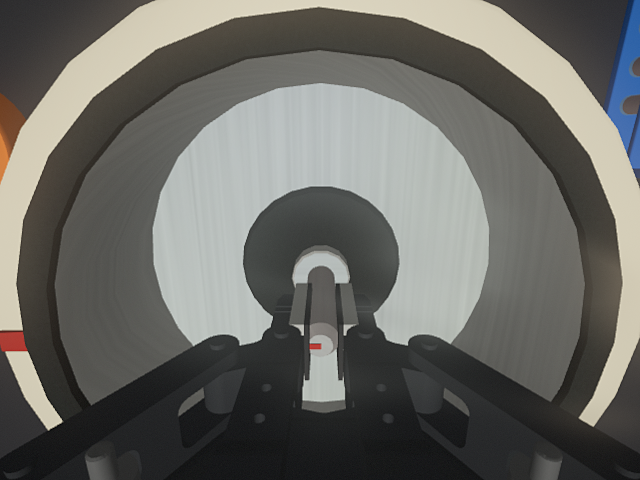

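```bash
python3 - <<'E'
from h import *
im=cv2.imread("pics/w6.png").astype(int)
p=bot.camera_params("wrist")
R,G,B=im[...,2],im[...,1],im[...,0]
for x0,x1,y0,y1,z in [(0,40,325,355,.15),(305,325,338,354,.155)]:
    m=(R-np.maximum(G,B)>60);k=np.zeros_like(m);k[y0:y1,x0:x1]=1;ys,xs=np.nonzero(m&k)
    w=atz(p,(xs.mean(),ys.mean()),z);print(xs.mean(),ys.mean(),xs.min(),xs.max(),w)
    for c in [(.568,-.1836),(.567,-.1842)]: print(np.degrees(np.arctan2(w[1]-c[1],w[0]-c[0])))
    for xx in (xs.min(),xs.max()): print(atz(p,(xx,ys[xs==xx].mean()),z))
E
```

```text
12.189247311827957 341.305376344086 0 27 [ 0.45471504 -0.19568013  0.15      ]
-173.91327202955875
-174.16230537478225
[ 0.45044391 -0.19510909  0.15      ]
[ 0.45957206 -0.19891969  0.15      ]
314.5 346.0 309 320 [ 0.5648081  -0.18404374  0.155     ]
-172.08545005599234
175.92228942170198
[ 0.56288024 -0.18422321  0.155     ]
[ 0.56673609 -0.18386425  0.155     ]
```

The flat now faces the front: tool axis -174.6°, red mark about -174.2°. I release, rise and check that it stayed.

```bash
python3 -m jog '[{"rotation":[0,0,0],"travel":[0,0,0],"jaw":-0.5},{"rotation":[0,0,0],"travel":[0,0,0],"jaw":-0.3},{"rotation":[0,0,0],"travel":[0,0,0],"jaw":-0.2},{"rotation":[0,0,0],"travel":[0,0,20],"jaw":-0.1},{"rotation":[0,0,0],"travel":[0,0,40],"jaw":0},{"rotation":[0,0,0],"travel":[0,0,40],"jaw":0},{"rotation":[0,0,0],"travel":[0,0,0],"jaw":0},{"rotation":[0,0,0],"travel":[0,0,0],"jaw":0}]' 30
python3 - <<'E'
from h import *
o=bot.get_obs(); print(o["ee_pos"],o["tcp_rot"],o["opening"],o["wrist_force"],o["torque"])
p=bot.camera_params("wrist");np.save("p7.npy",p["view"]);im=bot.camera("wrist"); cv2.imwrite("pics/w7.png",im[:,:,::-1])
cv2.imwrite("pics/crop7.png",cv2.resize(im[200:275,290:365,::-1],None,fx=8,fy=8,interpolation=cv2.INTER_CUBIC))
print(proj(p,np.array([.568,-.1836,.155])),proj(p,np.array([.568,-.1836,.095])))
E
```

```text
time: 8.18
ee_pos: [0.5679, -0.1842, 0.221]
tcp_rot: [-90.0, 0.0, 5.4]
wrist_force: [0.7, 0.6, -0.4]
opening: 0.0427
[ 0.5679144  -0.18420196  0.22101167] [-8.99884298e+01  4.54128665e-02  5.40402295e+00] 0.04268255359974399 [ 0.676779    0.59670675 -0.35625324] [0.00405848 0.02527643 0.01749579]
[325.86207229 252.07845617] [325.4708318  226.33680302]
```

View pics/crop7.png

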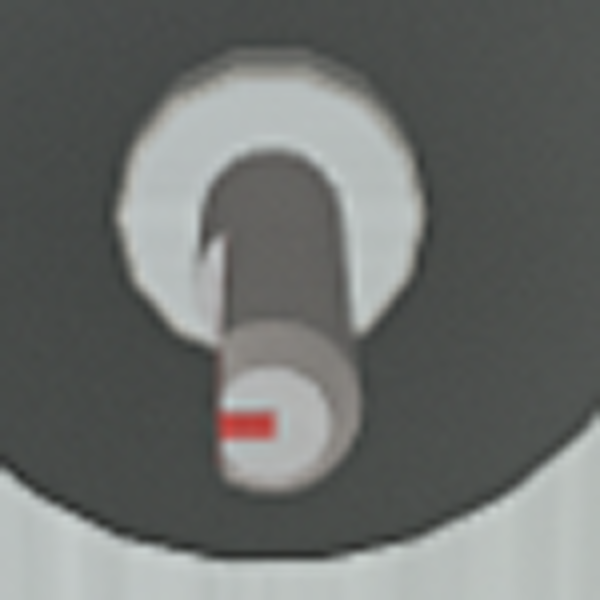

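View pics/w7.png

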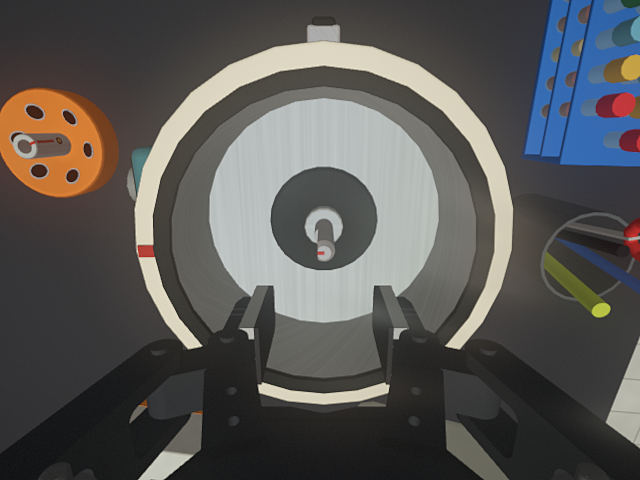

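The spindle stayed put: the dash still points along the tool axis towards the red mark at (146,250). Now to the rotor.

```bash
python3 -m jog '[{"rotation":[0,0,0],"travel":[-1,30,0],"jaw":0.3},{"rotation":[0,0,3],"travel":[-1,55,0],"jaw":0.3},{"rotation":[0,0,3],"travel":[-1,60,0],"jaw":0.3},{"rotation":[0,0,3],"travel":[-1,60,0],"jaw":0.3},{"rotation":[0,0,3],"travel":[-2,60,0],"jaw":0.3},{"rotation":[0,0,3],"travel":[-2,60,0],"jaw":0.3},{"rotation":[0,0,3],"travel":[-2,50,0],"jaw":0.3},{"rotation":[0,0,2.6],"travel":[0,22,0],"jaw":0.3}]' 30
python3 -m jog '[{"rotation":[0,0,0],"travel":[0,0,0],"jaw":0.3},{"rotation":[0,0,0],"travel":[0,0,0],"jaw":0.3}]' 
python3 - <<'E'
from h import *
o=bot.get_obs(); print(o["q"],o["ee_pos"],o["tcp_rot"],o["opening"])
p=bot.camera_params("wrist");np.save("p8.npy",p["view"]);im=bot.camera("wrist"); cv2.imwrite("pics/w8.png",im[:,:,::-1])
cv2.imwrite("pics/crop8.png",cv2.resize(im[180:280,270:370,::-1],None,fx=6,fy=6,interpolation=cv2.INTER_CUBIC))
print(proj(p,np.array([.5576,.2125,.083])),proj(p,np.array([.5576,.2125,.043])))
E
```

```text
time: 9.22
ee_pos: [0.5571, 0.2151, 0.2202]
tcp_rot: [-90.0, 0.1, 26.3]
wrist_force: [0.1, -0.3, -0.3]
opening: 0.0556
time: 9.48
ee_pos: [0.5581, 0.2118, 0.2213]
tcp_rot: [-90.0, 0.1, 25.9]
wrist_force: [-0.1, -0.8, 0.6]
opening: 0.056
[ 2.07895419e+01  1.14339926e+01  1.61772228e+01  9.47945163e+01
 -1.78548630e-02  8.48533494e+01] [0.55809945 0.21179053 0.22133895] [-9.00131822e+01  5.26811287e-02  2.59361945e+01] 0.05595511230479317
[325.00649256 222.55103735] [324.90020502 211.47119381]
```

View pics/crop8.png

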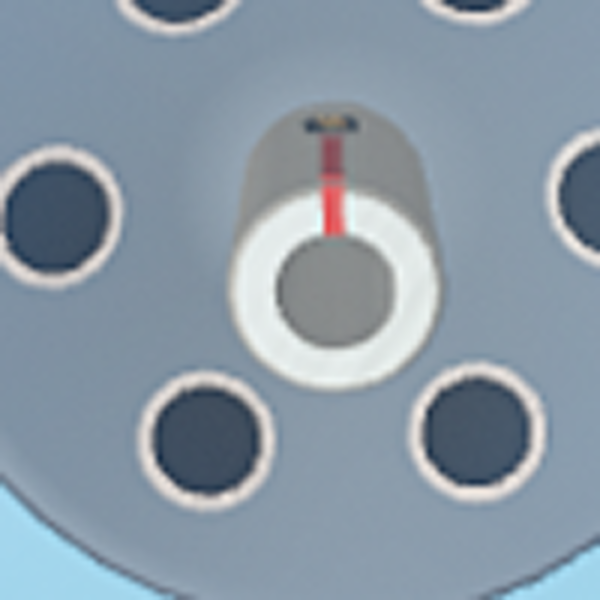

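View pics/w8.png

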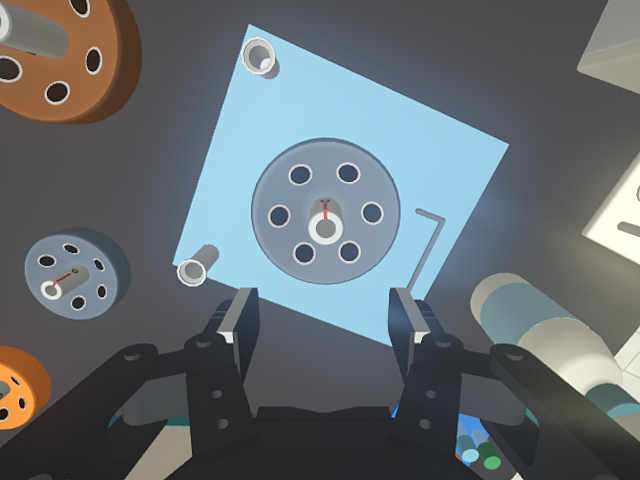

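The screw lies straight up in the image, square to the jaws, and the hub centre is at (325.4, 227.9). I refine the position.

```bash
python3 - <<'E'
from h import *
p=bot.camera_params("wrist")
f=lambda c,z:atz(p,(270+(c[0]+.5)/6-.5,180+(c[1]+.5)/6-.5),z)
c=f((335,289.5),.083); b=f((335,291),.083);e=f((333,188),.083); i=f((334,236),.083); w=f((331,124),.043)
print(c,b,e,w,np.linalg.norm(f((229,290),.083)-f((441,290),.083)))
for v in (e-c,i-c,w-c): print(np.degrees(np.arctan2(v[1],v[0])),np.linalg.norm(v[:2]))
# rim circle of dish at z=.043
E
```

```text
[0.56001609 0.20842236 0.083     ] [0.56010823 0.20823309 0.083     ] [0.55362929 0.22093189 0.083     ] [0.55311532 0.22157632 0.043     ] 0.028672686620449115
117.0468021829546 0.014045627812596327
116.9908895622884 0.007452392063784525
117.68218676723386 0.014854208762402522
```

```bash
python3 - <<'E'
from h import *
p=bot.camera_params("top"); print(atz(p,(248.2,226.9),.083))
print(atz(p,(345+(588+.5-400)/2.857-.5,165+180.5/2.857-.5),.095))
o=bot.get_obs(); print(o["ee_pos"],o["qd"])
p=bot.camera_params("wrist");np.save("p9.npy",p["view"]);im=bot.camera("wrist")
g=cv2.cvtColor(im,cv2.COLOR_RGB2GRAY)
m=((g[190:270,290:360]>205)).astype(np.uint8)
cs,_=cv2.findContours(m,cv2.RETR_LIST,cv2.CHAIN_APPROX_NONE)
for c in cs:
    if len(c)>25:
        e=cv2.fitEllipse(c); px=np.array(e[0])+[290,190]; print(px,e[1],atz(p,px,.083))
for k in (.2,): print(bot.get_obs()["ee_pos"])
E
```

```text
[0.56138107 0.20696215 0.083     ]
[ 0.56593168 -0.18330867  0.095     ]
[0.55819474 0.21155962 0.22156262] [-0.33299968 -0.25957854  0.13187466 -0.06100673  0.20090385  0.06864671]
[348.91971588 251.09789276] (20.115299224853516, 20.637493133544922) [0.58625385 0.19895658 0.083     ]
[303.97507477 252.57608795] (20.501811981201172, 21.067153930664062) [0.55334248 0.18153791 0.083     ]
[348.91909409 251.16706085] (20.73505973815918, 21.627172470092773) [0.58628093 0.19890241 0.083     ]
[325.15652466 227.61142731] (29.02080535888672, 30.660888671875) [0.55974446 0.20849814 0.083     ]
[0.55824491 0.21153691 0.22172763]
```

The top and settled wrist views agree on a hub at (0.560, 0.208) with the screw at 117°. I descend.

```bash
python3 -m jog '[{"rotation":[0,0,1],"travel":[1,-2,-10],"jaw":0.2},{"rotation":[0,0,0],"travel":[1,-1.5,-35],"jaw":0.1},{"rotation":[0,0,0],"travel":[0,0,-45],"jaw":0.1},{"rotation":[0,0,0],"travel":[0,0,-40],"jaw":0.1},{"rotation":[0,0,0],"travel":[0,0,-25],"jaw":0.1},{"rotation":[0,0,0],"travel":[0,0,-15],"jaw":0},{"rotation":[0,0,0],"travel":[0,0,0],"jaw":0},{"rotation":[0,0,0],"travel":[0,0,0],"jaw":0}]' 60
python3 - <<'E'
from h import *
o=bot.get_obs(); print(o["ee_pos"],o["tcp_rot"],o["opening"],o["wrist_force"])
p=bot.camera_params("wrist");im=bot.camera("wrist"); cv2.imwrite("pics/w10.png",im[:,:,::-1])
E
```

```text
time: 10.58
ee_pos: [0.5607, 0.2095, 0.053]
tcp_rot: [-90.0, -0.1, 27.0]
wrist_force: [0.3, 0.6, 0.3]
opening: 0.0425
[0.56067521 0.20945477 0.05301095] [-90.01001373  -0.09581952  27.00730581] 0.04254154809081183 [0.33352317 0.57045888 0.30818015]
```

View pics/w10.png

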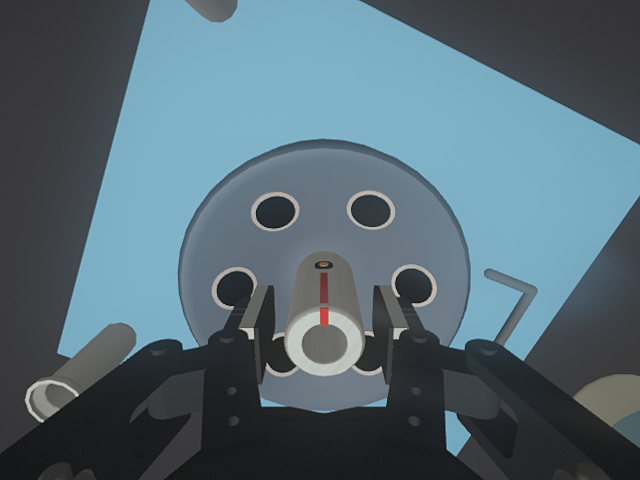

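```bash
python3 - <<'E'
from h import *
o=bot.get_obs();p=bot.camera_params("wrist");im=bot.camera("wrist")
g=cv2.cvtColor(im,cv2.COLOR_RGB2GRAY)
m=((g[290:390,275:375]>150)).astype(np.uint8)
cs,_=cv2.findContours(m,cv2.RETR_LIST,cv2.CHAIN_APPROX_NONE)
y=np.radians(o["tcp_rot"][2])
for c in cs:
    if len(c)>80:
        e=cv2.fitEllipse(c); px=np.array(e[0])+[275,290]; w=atz(p,px,.083); d=w[:2]-o["ee_pos"][:2]; print(px,e[1],w,"along jaw",d@[np.cos(y),np.sin(y)],"perp(camera side)",d@[-np.sin(y),np.cos(y)])
E
```

```text
[323.43160248 348.06865692] (65.90685272216797, 93.56990051269531) [0.56053426 0.20742468 0.083     ] along jaw -0.001195544726927777 perp(camera side) -0.0017455062656970236
```

By eye the hub ring spans columns 285–364 and rows 309–376, so its centre is about (324.5, 342.5), within about 0.5 mm of the tool centre. I lower 4 mm and grip.

```bash
python3 -m jog '[{"rotation":[0,0,0],"travel":[0,0,-4],"jaw":0},{"rotation":[0,0,0],"travel":[0,0,0],"jaw":-1},{"rotation":[0,0,0],"travel":[0,0,0],"jaw":-1},{"rotation":[0,0,0],"travel":[0,0,0],"jaw":-1},{"rotation":[0,0,0],"travel":[0,0,0],"jaw":-1}]' 80
python3 - <<'E'
from h import *
o=bot.get_obs(); print(o["ee_pos"],o["tcp_rot"],o["opening"],o["wrist_force"])
p=bot.camera_params("wrist");im=bot.camera("wrist"); cv2.imwrite("pics/w11.png",im[200:400,170:480,::-1])
E
```

```text
time: 11.3
ee_pos: [0.5602, 0.2095, 0.048]
tcp_rot: [-90.0, -0.0, 27.0]
wrist_force: [0.7, 1.2, 1.4]
opening: 0.0283
[0.5602444  0.20946736 0.04797574] [-9.00027150e+01 -2.84126750e-02  2.70143939e+01] 0.028259707497630234 [0.70319382 1.18105986 1.40032506]
```

View pics/w11.png

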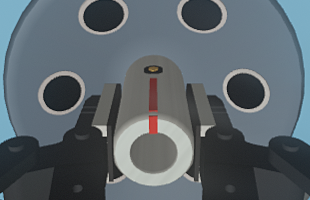

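Hub gripped. I lift gently.

```bash
python3 -m jog '[{"rotation":[0,0,0],"travel":[0,0,8],"jaw":-1},{"rotation":[0,0,0],"travel":[0,0,20],"jaw":-1},{"rotation":[0,0,0],"travel":[0,0,32],"jaw":-1},{"rotation":[0,0,0],"travel":[0,0,35],"jaw":-1},{"rotation":[0,0,0],"travel":[0,0,35],"jaw":-1},{"rotation":[0,0,0],"travel":[0,0,30],"jaw":-1},{"rotation":[0,0,0],"travel":[0,0,15],"jaw":-1},{"rotation":[0,0,0],"travel":[0,0,5],"jaw":-1}]' 80
python3 -m jog '[{"rotation":[0,0,0],"travel":[0,0,0],"jaw":-1},{"rotation":[0,0,0],"travel":[0,0,0],"jaw":-1}]'
python3 - <<'E'
from h import *
o=bot.get_obs(); print(o["ee_pos"],o["tcp_rot"],o["opening"],o["wrist_force"],o["torque"])
p=bot.camera_params("wrist");im=bot.camera("wrist"); cv2.imwrite("pics/w12.png",im[:,:,::-1])
E
```

```text
time: 12.35
ee_pos: [0.5601, 0.2094, 0.2279]
tcp_rot: [-90.0, 0.0, 27.0]
wrist_force: [0.6, 0.4, -5.6]
opening: 0.028
time: 12.6
ee_pos: [0.5597, 0.2093, 0.2264]
tcp_rot: [-90.0, 0.1, 27.0]
wrist_force: [0.5, 0.3, -5.2]
opening: 0.0286
[0.55971726 0.20925594 0.22643118] [-89.98580764   0.114898    27.01344344] 0.02857742046592287 [ 0.5092785   0.32421474 -5.19523377] [0.007662   0.00708824 0.01603254]
```

View pics/w12.png

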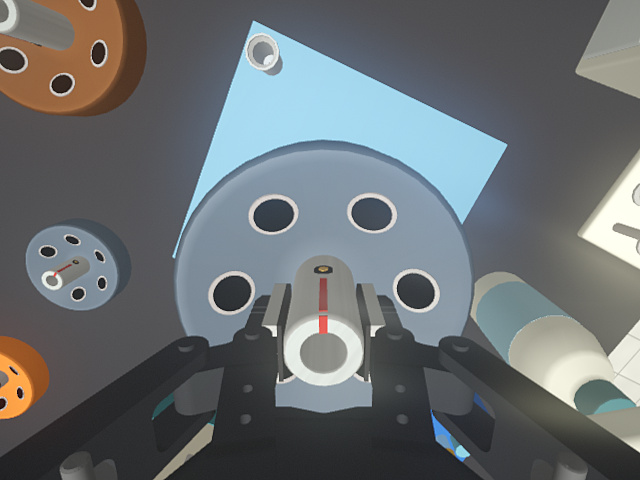

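```bash
python3 - <<'E'
from h import *
o=bot.get_obs();p=bot.camera_params("wrist");t=o["ee_pos"];y=np.radians(o["tcp_rot"][2])
J=np.array([np.cos(y),np.sin(y)]);N=np.array([-np.sin(y),np.cos(y)])
q=lambda px,h:(lambda d:(1e3*d@J,1e3*d@N))((atz(p,px,t[2]+h)-t)[:2])
for px,h in [((323.5,350),.035),((324,352.5),.035),((323,315),.035),((323,269),-.005),((283,350),.035),((364,350),.035),((323,314),.035),((323,386),.035)]: print(px,np.round(q(px,h),2))
E
```

```text
(323.5, 350) [-1.02  0.98]
(324, 352.5) [-0.85 -0.01]
(323, 315) [-1.18 14.43]
(323, 269) [-1.33 14.67]
(283, 350) [-14.94   0.96]
(364, 350) [12.88  1.  ]
(323, 314) [-1.18 14.8 ]
(323, 386) [ -1.21 -13.8 ]
```

The wrist camera shows a constant bias of about 1 mm along the jaw axis, since the gripped hub must be centred. That makes the pinch-based spindle axis (0.568, -0.184) the trustworthy one. I carry the rotor over and turn it 67.6°.

```bash
python3 -m jog '[{"rotation":[0,0,3],"travel":[0,-15,3],"jaw":-1},{"rotation":[0,0,7],"travel":[1,-35,2],"jaw":-1},{"rotation":[0,0,7],"travel":[1,-45,0],"jaw":-1},{"rotation":[0,0,8],"travel":[1,-50,0],"jaw":-1},{"rotation":[0,0,8],"travel":[1,-50,0],"jaw":-1},{"rotation":[0,0,8],"travel":[1,-50,0],"jaw":-1},{"rotation":[0,0,8],"travel":[1,-50,0],"jaw":-1},{"rotation":[0,0,7],"travel":[1,-45,0],"jaw":-1}]' 80
python3 -m jog '[{"rotation":[0,0,6],"travel":[1,-30,0],"jaw":-1},{"rotation":[0,0,4],"travel":[0,-16,0],"jaw":-1},{"rotation":[0,0,1.6],"travel":[0,-7.6,0],"jaw":-1},{"rotation":[0,0,0],"travel":[0,0,0],"jaw":-1},{"rotation":[0,0,0],"travel":[0,0,0],"jaw":-1},{"rotation":[0,0,0],"travel":[0,0,0],"jaw":-1}]'
python3 - <<'E'
from h import *
o=bot.get_obs(); print(o["q"],o["ee_pos"],o["tcp_rot"],o["opening"],o["wrist_force"],o["torque"])
im=bot.camera("wrist"); cv2.imwrite("pics/w13.png",im[:,:,::-1])
im=bot.camera("top"); cv2.imwrite("pics/t13.png",cv2.resize(im[150:320,330:500,::-1],None,fx=3.5,fy=3.5,interpolation=cv2.INTER_CUBIC))
E
```

```text
time: 13.65
ee_pos: [0.5666, -0.1324, 0.2322]
tcp_rot: [-90.0, -0.0, 83.2]
wrist_force: [0.4, 1.0, -4.9]
opening: 0.0279
time: 14.4
ee_pos: [0.5681, -0.1837, 0.2327]
tcp_rot: [-90.0, -0.0, 94.6]
wrist_force: [-0.7, -0.4, -5.5]
opening: 0.0279
[-1.79248212e+01  1.16736042e+01  1.77274656e+01  9.60617627e+01
  4.75058807e-03 -2.25524391e+01] [ 0.5680693  -0.18372836  0.23272376] [-8.99945250e+01 -7.41763685e-03  9.46276172e+01] 0.02788333074479701 [-0.68212081 -0.44785527 -5.50496496] [ 0.02494249  0.04184532 -0.03428975]
```

View pics/w13.png

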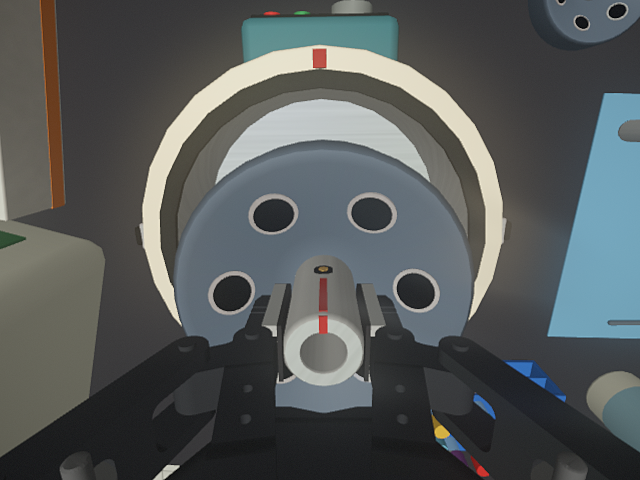

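View pics/t13.png

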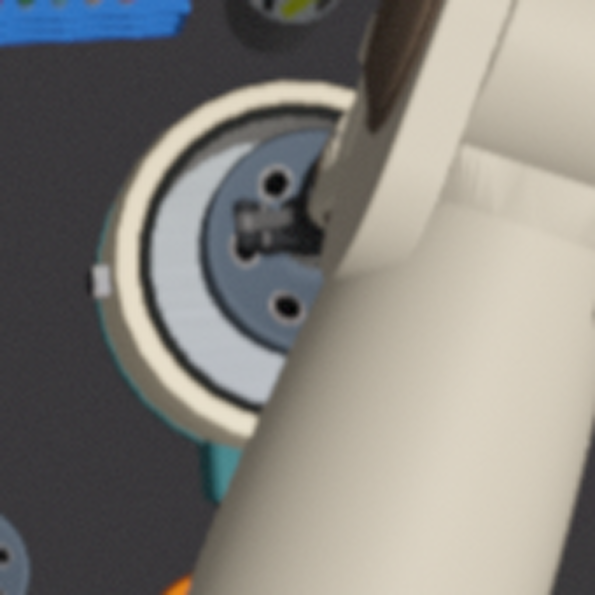

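The screw (323,269), its red line and the rim mark (320,58) line up. I lower to just above the spindle tip, then slowly.

```bash
python3 -m jog '[{"rotation":[0,0,0],"travel":[0,-0.3,-12],"jaw":-1},{"rotation":[0,0,0],"travel":[0,0,-10],"jaw":-1},{"rotation":[0,0,0],"travel":[0,0,-5],"jaw":-1},{"rotation":[0,0,0],"travel":[0,0,-4],"jaw":-1},{"rotation":[0,0,0],"travel":[0,0,-4],"jaw":-1},{"rotation":[0,0,0],"travel":[0,0,-4],"jaw":-1},{"rotation":[0,0,0],"travel":[0,0,0],"jaw":-1}]'
```

```text
time: 15.38
ee_pos: [0.568, -0.1845, 0.1935]
tcp_rot: [-90.0, -0.0, 94.6]
wrist_force: [0.3, -0.1, -5.3]
opening: 0.0281
```

The spindle is inside the bore with no contact force.

```bash
python3 -m jog '[{"rotation":[0,0,0],"travel":[0,0,-6],"jaw":-1},{"rotation":[0,0,0],"travel":[0,0,-7],"jaw":-1},{"rotation":[0,0,0],"travel":[0,0,-7],"jaw":-1},{"rotation":[0,0,0],"travel":[0,0,-4],"jaw":-1},{"rotation":[0,0,0],"travel":[0,0,-4],"jaw":-1},{"rotation":[0,0,0],"travel":[0,0,-4],"jaw":-1},{"rotation":[0,0,0],"travel":[0,0,-3],"jaw":-1},{"rotation":[0,0,0],"travel":[0,0,0],"jaw":-1}]'
```

```text
time: 16.38
ee_pos: [0.5677, -0.1845, 0.1584]
tcp_rot: [-89.9, -0.0, 94.6]
wrist_force: [-2.2, -0.7, -5.7]
opening: 0.0282
```

It is past the screw-catch height without resistance, so the screw is over the flat.

```bash
python3 -m jog '[{"rotation":[0,0,0],"travel":[0,0,-4],"jaw":-1},{"rotation":[0,0,0],"travel":[0,0,-4],"jaw":-1},{"rotation":[0,0,0],"travel":[0,0,-4],"jaw":-1},{"rotation":[0,0,0],"travel":[0,0,-3],"jaw":-1},{"rotation":[0,0,0],"travel":[0,0,0],"jaw":-1},{"rotation":[0,0,0],"travel":[0,0,0],"jaw":-1}]'
```

```text
time: 17.12
ee_pos: [0.5676, -0.1846, 0.1433]
tcp_rot: [-89.9, -0.0, 94.6]
wrist_force: [-5.6, -0.5, -6.2]
opening: 0.028
```

```bash
python3 -m jog '[{"rotation":[0,0,0],"travel":[-0.7,0,0],"jaw":-1},{"rotation":[0,0,0],"travel":[0,0,-2],"jaw":-1},{"rotation":[0,0,0],"travel":[0,0,-1.5],"jaw":-1},{"rotation":[0,0,0],"travel":[0,0,0],"jaw":-1},{"rotation":[0,0,0],"travel":[0,0,0],"jaw":-1}]'
```

```text
time: 17.75
ee_pos: [0.5675, -0.1845, 0.1403]
tcp_rot: [-90.0, 0.0, 94.6]
wrist_force: [-2.6, -1.4, -4.2]
opening: 0.0282
```

```bash
python3 -m jog '[{"rotation":[0,0,0],"travel":[0,0,-1],"jaw":-1},{"rotation":[0,0,0],"travel":[0,0,-1],"jaw":-1},{"rotation":[0,0,0],"travel":[0,0,0],"jaw":-1},{"rotation":[0,0,0],"travel":[0,0,0],"jaw":-1}]'
python3 - <<'E'
from h import *
o=bot.get_obs(); print(o["ee_pos"],o["tcp_rot"],o["opening"],o["wrist_force"],o["torque"])
p=bot.camera_params("wrist");im=bot.camera("wrist"); cv2.imwrite("pics/w14.png",im[:,:,::-1])
im=bot.camera("scene"); cv2.imwrite("pics/s14.png",cv2.resize(im[160:290,210:370,::-1],None,fx=4,fy=4,interpolation=cv2.INTER_CUBIC))
E
```

```text
time: 18.25
ee_pos: [0.5676, -0.1845, 0.1397]
tcp_rot: [-90.1, 0.0, 94.6]
wrist_force: [-5.0, 0.2, 6.4]
opening: 0.0281
[ 0.56759375 -0.18454448  0.13966849] [-9.00933742e+01  3.20826532e-02  9.46133070e+01] 0.028103767464187298 [-5.01741811  0.21592561  6.39513205] [0.15335314 1.3098     0.05268131]
```

View pics/w14.png

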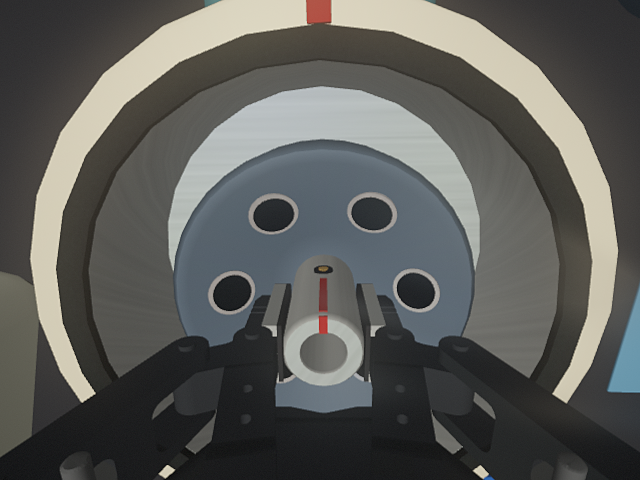

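View pics/s14.png

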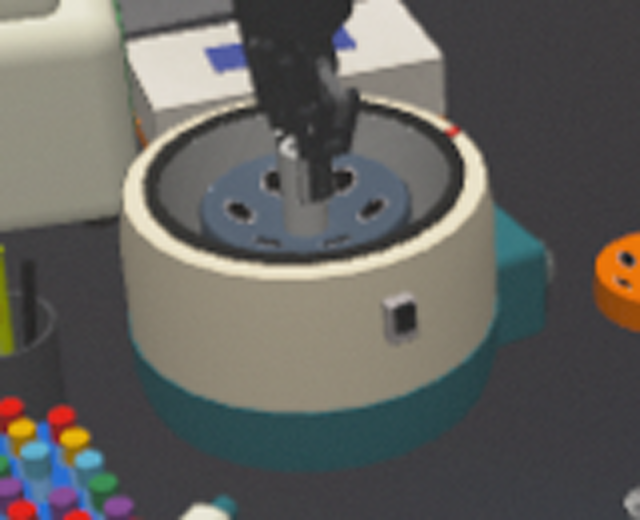

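Contact came at TCP z = 0.140, the expected home height, and the vertical force rose about 12 N. One last check of angle and height before handing in.

```bash
python3 - <<'E'
from h import *
im=cv2.imread("pics/w14.png").astype(int);p=bot.camera_params("wrist")
m=(im[...,2]-np.maximum(im[...,1],im[...,0])>60); m[26:]=0
ys,xs=np.nonzero(m); r=atz(p,(xs.mean(),ys.mean()),.15); c=atz(p,(324,351),.175); w=atz(p,(323,269),.135)
a=lambda v:np.degrees(np.arctan2(v[1],v[0]))
print(r,c,w,"mark",a(r-c),"mark from tcp",a(r-[.5676,-.1845,0]),"screw",a(w-c),np.linalg.norm((w-c)[:2]))
E
python3 -m jog '[{"rotation":[0,0,0],"travel":[0,0,0],"jaw":-1},{"rotation":[0,0,0],"travel":[0,0,0],"jaw":-1},{"rotation":[0,0,0],"travel":[0,0,0],"jaw":-1},{"rotation":[0,0,0],"travel":[0,0,0],"jaw":-1}]'
```

```text
[ 0.45725123 -0.19493915  0.15      ] [ 0.56595219 -0.18439104  0.175     ] [ 0.55207416 -0.18591023  0.135     ] mark -174.45749116807644 mark from tcp -174.5958201458069 screw -173.75286264062584 0.013960937417183015
time: 18.85
ee_pos: [0.5676, -0.1846, 0.1397]
tcp_rot: [-90.1, 0.0, 94.6]
wrist_force: [-5.4, 0.6, 6.0]
opening: 0.0279
```

```bash
python3 -c "
from workcell import bot
print(bot.job_done())"
```

```text
the job is handed in; nothing more can be done
None
```

The rotor is back on the spindle, home on its seat by every check I could make, with the set-screw over the flat and facing the front. The arm is still gripping the hub. I handed it in at about 19 s of the 67 s allowed.

- **Spindle:** I pinched it with one pad on the flat (the opening read 10.3 mm) and turned it 34.9° clockwise. The flat then pointed to -174.6°, with the red mark measured at -174.2° to -174.6°. It stayed there after I let go.
- **Rotor:** I took the large dark one on the mat by its hub, with the jaws square to the screw, turned it 67.6° and lowered it. It passed the height where a wrongly turned screw would catch without any resistance. It met the seat at the expected height (tip at 140 mm), with about 12 N of contact.
- **Final check:** the screw direction measured -173.8° and the red mark -174.5°, so they agree to about 1°. The pose and forces held steady over a further half second.
- **Disagreements:** the wrist camera read about 1 mm off along the jaws compared with the grips, so I used the grips for the spindle axis. My first position for the hub, taken before the arm had settled, was about 4 mm off and I measured it again. A sideways force of about 5 N remains on the grip.

I did not take a final picture of the whole counter, so that nothing else moved rests on the arm's path clearing those things and no unexpected forces.

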